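Hold the inspection light's shutter half open under a ceramic bridge

TASK

Check the ceramic bridge on the dental-lab inspection light for cracks. With the shutter still shut, turn the lamp's click-stop sleeve to 4 and let go of it; then draw the sprung shutter half open by its tab, so that the edge of the shadow falls under the middle of the window, and finish while holding it there with the gripper, since it snaps shut when released. Do not shift the bridge on the glass or disturb the other things on the bench.

Things in the scene. Friction and masses are not known exactly. Their poses are not given: they have to be found in the camera images.
- lightbox: Inspection light: light grey cast box 200 x 206 x 49 mm high, fixed to the bench. Origin: centre of its footprint, on the bench; x points away from the operator, y to the operator's left, z up. Level sleeve on the left (centre x 0, y +46 mm) on a plate engraved 1 to 6; shutter lane along the right (y -50 mm), 60 mm wide, top 56 mm above the bench: window at the far end, the tab's slot at the near end.
- window_mid (a point): Middle of the top of the clear glass window, 66 x 50 mm, at x +48, y -50, z +56 mm of the light box; the lamp shines up from below. A dark steel leaf under the glass moves with the tab and hides the lamp when shut; half open, its edge lies under this point.
- shutter (a joint): Travel of the shutter in m: 0 shut, 0.056 fully open, 0.028 half open. It opens along the light box's -x (towards the operator). A spring pulls it shut: about 3.6 N where it starts to move, 8.6 N at half, 13.7 N fully open (180 N/m); it snaps back to 0 when let go.
- shutter_tab (a point): Middle of the top face of the shutter's black upright tab: 10 mm long in the sliding direction (light box x), 26 mm wide (y), 30 mm tall; the lane's surface is 30 mm below this point. Axes as the light box's, where it stands at x -12, y -50, z 86 mm shut, x -40 half open, x -68 fully open. Cross marks beside the slot show shut, quarters and full travel, the half mark the longest.
- sleeve (a joint): Angle of the level sleeve in rad, growing clockwise seen from above: 0 is number 1, then 0.48 per number (2 = 0.48, 3 = 0.96, 4 = 1.44, 5 = 1.92, 6 = 2.40), end stops just beyond 1 and 6. A sprung ball makes a click stop at every number (about 0.07 N m to turn over a click); let go, it settles in the nearest stop. It starts at 1, 2 or 3.
- sleeve_grip (a point): Middle of the sleeve's top face, on its vertical axis, 82 mm above the bench. The sleeve is a black fluted drum 41 mm in diameter and 29 mm tall, on a flat dark steel flange 58 mm in diameter whose top is 54 mm above the bench.
- sleeve_index (a point): Outer end of the white index line on the sleeve's flange, 29 mm from the axis. With the light box's x as straight ahead, the line points 69 degrees to the left at 1, 41 left at 2, 14 left at 3, 14 right at 4, 41 right at 5, 69 right at 6; the figures stand 41 mm from the axis.
- bridge: White three-unit ceramic bridge, three small teeth in a row, 32 mm long (its y), 11 mm wide (its x), 8.5 mm tall, 12 g, lying loose on the glass window across the lane. Origin: centre of its underside. It must stay where it lies.
- tweezers: Bystander: steel tweezers 140 mm long (its x), 9 mm tall, lying near the light box. Origin: centre of the underside.
- palette: Bystander: white arc-shaped ceramic palette, about 130 mm long (its y), 66 mm broad, 16 mm tall. Origin: underside, middle of the arc.
- handpiece_rest: Bystander: grey rest with a steel handpiece clipped in it, 150 mm long (its y), 62 mm tall. Origin: centre of the underside of the rest.
- firing_tray: Bystander: round white honeycomb firing tray 70 mm in diameter with three small crowns on pins, 26 mm tall. Origin: centre of the underside.
- stain_jar: Bystander: small jar 38 mm in diameter, 42 mm tall. Origin: centre of the underside.
- plaster_model: Bystander: plaster dental arch on a block 62 x 66 mm, 32 mm tall. Origin: centre of the underside.
- crown: Bystander: single white ceramic crown, 14 mm in diameter and 10 mm tall, 10 g, standing loose on the light box's top plate near its far left corner. Origin: centre of the underside.

How it is judged:
On the way, in this order (a step that is already met when the one before it is completed fails the run):
1. the sleeve rests in the click stop of 4, let go, with the shutter still shut (value of joint sleeve between 1.32 and 1.56 rad and contact force between the fingers and sleeve below 0.3 N and value of joint shutter below 0.004 m), for 0.3 s.
2. the gripper holds the shutter half open (value of joint shutter between 0.023 and 0.033 m and contact force between the fingers and shutter above 3 N), for 0.5 s.
At the end, for the whole second after the job is handed in: the gripper's fingers hold the shutter still at half travel (28 mm, within 5 mm) with at least 3 N on it, nothing else propping it; the sleeve rests at 4 (within 0.12 rad of 1.44); the bridge lies within 6 mm of where it was (all of step 2 and velocity of joint shutter between -0.01 and 0.01 m/s and value of joint sleeve between 1.32 and 1.56 rad and distance of bridge from where it was at the start of the episode below 0.006 m and contact force between each of bridge, crown, tweezers, palette, handpiece_rest, firing_tray, stain_jar, plaster_model and shutter below 0.2 N); the arm keeps its last pose, push and grip.
It fails at once if the bridge is shifted by more than 6 mm (distance of bridge from where it was at the start of the episode above 0.006 m).
It fails at once if another thing on the bench is shifted by more than 20 mm (distance of any of crown, tweezers, palette, handpiece_rest, firing_tray, stain_jar, plaster_model from where it was at the start of the episode above 0.02 m).
It also fails if it takes over 42 s, if anything falls off the work surface, if the arm or the gripper's body presses on something with over 40 N, if the wrist force passes 120 N, or if a joint passes its speed limit or range.

ROBOT

A 6-joint arm with a two-finger parallel gripper is mounted at the origin on the work surface. World frame = base frame: x ahead of the robot, y to its left, z up, the work surface at z = 0. Lengths are in m, angles in rad, forces in N, time in s.
With the tool pointing down it reaches from about 0.375 to 0.975 m from the base axis. Payload 3.8 kg.
Tool frame: the origin (TCP) lies at the very end of the fingers, on their centre line; the grasp point (between the pads) lies 19 mm behind it; z points along the fingers, y is the direction in which the jaws open and shut (so a half turn about z gives the same grasp; the last joint's range is limited). The gripper opens to 85 mm and grips with 20 to 120 N. Pads are 22 mm wide; open, the fingers measure 114 mm over their backs; the gripper's body (76 mm by 85 mm) begins 54 mm behind the grasp point. The pads swing forward as they close: fully open they stand 13 mm farther back than shut.
Start: joints at [1.249, 0.264, 1.604, -0, 1.274, -0.037], TCP at [0.19, 0.648, 0.231] pointing down, gripper open.
Joint ranges: [-2.63, 2.63], [-0.94, 2.18], [0.31, 2.57], [-1.31, 4.45], [0, 2.66], [-2.55, 2.55]. Speed limits (rad/s): [2.57, 2.57, 3.14, 3.14, 3.14, 3.14].

INTERFACE

Orientations are given as a rotation vector (axis times angle).
In Python, from workcell import bot, viewer gives the robot as it stands.
- The arm moves only by the tool jog_arm, never from a script. Its argument "motion" is a list of rows, each an object of numbers: "dx", "dy", "dz": the shift along the world's x, y, z in cm; "turn": the turn about the world's z in rad. A call has 1 to 12 rows; each row shifts and turns the commanded pose from where the row before left it; what a row does not reach is not made up. A row lasts 1/12 s, in which the tool goes at most 41.7 mm and 7.16 degrees, less where a joint would pass 70% of its speed; a pose out of reach is approached as far as the arm can. A call is refused whole if a number of a shift passes 4.17 or a number of a turn 0.125, either way. A call with a gripper value outside its range is refused whole. "fingers" is the finger opening in cm, from 0 to 8.54, set as the call begins (left out, the last holds). The fingers move at their own pace and stop on an object; "grip_force" is the grip in N (left out, the last holds). Time passes only in rows, so rows that do not move let the fingers close. It gives the time, the measured TCP pose, the force and the opening at its end, in the units of the state.
- bot.read_state(): the state, without advancing time (a new reading comes with each control period).
- viewer.read_camera(name): name is "scene" or "side" or "wrist"; returns (picture, depth): 384x512x3 uint8, red, green, blue; 384x512 float32, m along the optical axis (not along the pixel's ray), 0 where there is no reading.
- viewer.camera_info(name): a dict with "vertical_fov" (degrees; the focal length in pixels is half the picture's height over the tangent of half this angle, whatever the lens; pixels are square), "cx", "cy" (the principal point, pixels), "dist" ([k1, k2, p1, p2, k3] as OpenCV has them; the pictures are not rectified), "R" (3x3) and "t" (3): a world point X has camera coordinates R X + t. Camera axes: x right, y down, z forward; pixel columns grow to the right and rows downward; lengths in m; the calibration is good to about 2 mm. A picture is of the moment at which its call begins: read the wrist's pose just before it. camera_info takes no time and is no camera call; for the wrist camera it gives the pose at the moment of the call.
- bot.finish_job(): hands the job in, once; it reports no verdict.
The state is a dict: "time": time; "q": joint angles; "joint_vel": joint speeds; "joint_torque": joint torques, N m; "tool_pos": TCP position; "tcp_rot": TCP orientation; "wrist_force": force on the tool from outside, world axes, zero at the start; "torque": the same for the moment, N m; "width": opening from 0.0 (shut) to 1.0 (fully open).
Only numpy, scipy, OpenCV 4.12 (cv2) and the standard library are available. Lean on these libraries where they do the work, as an engineer would, in place of code of your own. Each camera call takes 0.05 s, during which the arm holds its last target. There are 200 camera calls.

## Working session

There is one attempt and no reset: what is moved stays moved. The work goes in short steps, Python scripts to look and compute and a tool call to move; the robot and the scene stay as the last step left them, time stands still between calls to the robot, and variables do not carry over. Pictures are saved under pics/ and viewed, about 8 in all and at most 12, crops included, and the job is handed in when it is done.

Besides the shell and the picture viewer there is one more tool, called by a JSON object that holds its "op" and its "data", one argument or row to a line. jog_arm: Moves the arm, as the interface text tells. Its arguments: {"type":"object","properties":{"motion":{"type":"array"},"fingers":{"type":"number"},"grip_force":{"type":"number"}},"required":["motion"]}

```bash
mkdir -p pics; cat > h.py <<'E'
import numpy as np, cv2
from workcell import bot, viewer
def K(i):
    f=192/np.tan(np.radians(i["vertical_fov"])/2)
    return np.array([[f,0,i["cx"]],[0,f,i["cy"]],[0,0,1.]])
def ray(i,uv):
    p=cv2.undistortPoints(np.array(uv,float).reshape(-1,1,2),K(i),np.array(i["dist"],float)).reshape(-1,2)
    R=np.array(i["R"]);t=np.array(i["t"])
    d=np.c_[p,np.ones(len(p))]@R
    return -R.T@t,d
def plane(i,uv,z):
    o,d=ray(i,uv); return o+d*((z-o[2])/d[:,2])[:,None]
def cloud(i,D):
    v,u=np.mgrid[0:384,0:512]
    o,d=ray(i,np.c_[u.ravel(),v.ravel()])
    return (o+d*D.reshape(-1,1)).reshape(384,512,3)
def proj(i,X):
    R=np.array(i["R"]);t=np.array(i["t"])
    return cv2.projectPoints(np.array(X,float).reshape(-1,1,3),cv2.Rodrigues(R)[0],t,K(i),np.array(i["dist"],float))[0].reshape(-1,2)
E
python3 - <<'E'
from h import *
import pickle
d={}
for n in("scene","side","wrist"):
    i=viewer.camera_info(n);p,D=viewer.read_camera(n);d[n]=(i,p,D)
    print(n,i["vertical_fov"],i["dist"],-np.array(i["R"]).T@np.array(i["t"]))
    cv2.imwrite(f"pics/{n}0.png",cv2.resize(p[...,::-1],None,fx=1.5,fy=1.5))
pickle.dump(d,open("d0.pkl","wb")); print(bot.read_state())
E
```

```text
scene 50.06089161585936 [0.02145261 0.         0.         0.         0.        ] [ 1.31266809 -0.10355611  0.6901987 ]
side 45.57604700207834 [-0.08843227  0.          0.          0.          0.        ] [ 0.52008129 -0.71038689  0.54028675]
wrist 63.51906530650802 [-0.07552806  0.          0.          0.          0.        ] [0.12551492 0.6660994  0.37169316]
{'time': 0.15, 'q': array([ 1.24910864e+00,  2.64590046e-01,  1.60506484e+00,  1.01185493e-05,
        1.27369663e+00, -3.69348407e-02]), 'joint_vel': array([-1.60590271e-03, -2.53395561e-03, -5.35149292e-03,  9.61728503e-05,
        7.57714288e-04,  1.48146220e-03]), 'joint_torque': array([ 1.59822607e-04, -5.15904200e+01, -3.67960131e+01, -1.50058781e-04,
        8.00662790e-03, -2.76226103e-05]), 'tool_pos': array([0.189463  , 0.64727432, 0.23023888]), 'tcp_rot': array([-4.45737681e-01, -3.10948295e+00,  2.71552582e-03]), 'wrist_force': array([-0.80955087,  0.52623404,  0.94203654]), 'torque': array([ 0.02365379, -0.01402917,  0.03167646]), 'width': 1.0002837279838497}
```

View pics/scene0.png

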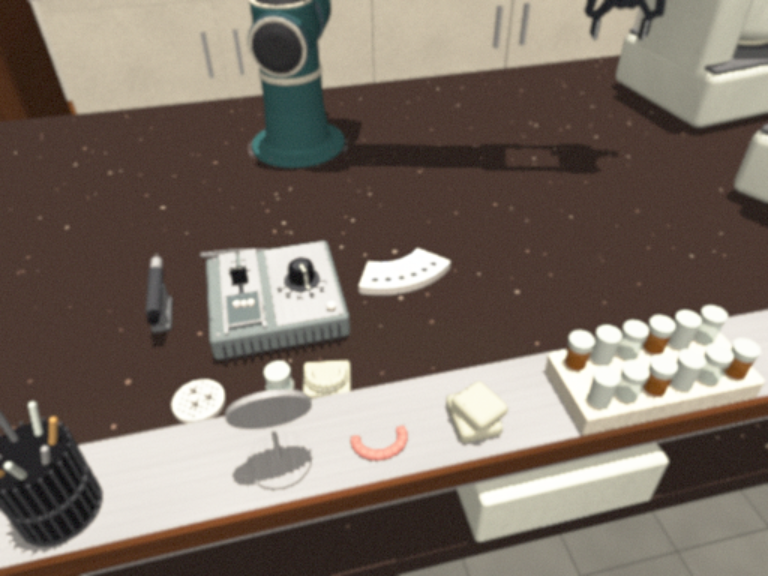

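View pics/wrist0.png

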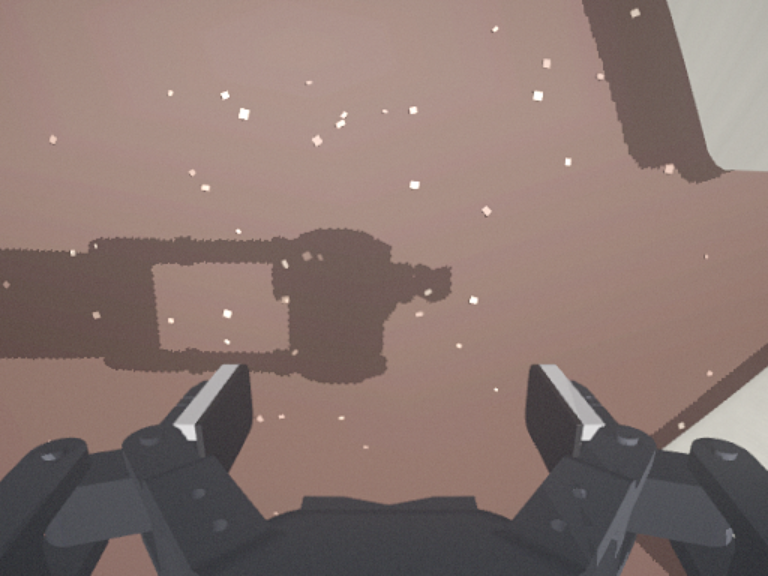

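The scene view shows the light box around (275,300), with the sleeve at (300,270), the tab at (239,272) and the bridge at (243,302). The wrist sees only bare bench. I'll get a rough location from the scene camera, then a close wrist view.

```bash
python3 - <<'E'
from h import *
import pickle
d=pickle.load(open("d0.pkl","rb"));i,p,D=d["scene"]
X=cloud(i,D)
print("top pts",[X[int(v/1.5),int(u/1.5)].round(4) for u,v in((300,262),(239,268),(243,302),(331,307),(295,325))])
m=(X[...,2]>.040)&(X[...,2]<.062)&(X[...,0]>.3)&(X[...,0]<.9)&(np.abs(X[...,1])<.35)
n,l,s,c=cv2.connectedComponentsWithStats(m.astype(np.uint8))
k=1+s[1:,4].argmax();P=X[l==k]
r=cv2.minAreaRect(P[:,:2].astype(np.float32));print(s[k],r,np.median(P[:,2]))
for a in("tool_pos","tcp_rot"):print(bot.read_state()[a])
iw=d["wrist"][0];R=np.array(iw["R"]);print(R, -R.T@np.array(iw["t"])-d["wrist"][0]["t"]*0)
E
```

```text
top pts [array([ 0.5424, -0.0616,  0.0812]), array([ 0.5353, -0.1565,  0.0828]), array([ 0.5922, -0.1568,  0.0607]), array([ 0.6344, -0.031 ,  0.0603]), array([ 0.644 , -0.0878,  0.0457])]
[ 138  161   95   71 4597] ((0.5553929805755615, -0.10903862118721008), (0.21047507226467133, 0.205585315823555), 0.2319939136505127) 0.048651330924353364
[0.189463   0.64727432 0.23023888]
[-4.45737681e-01 -3.10948295e+00  2.71552582e-03]
[[ 0.28068074  0.95979696 -0.00284931]
 [ 0.92532888 -0.26981013  0.26639999]
 [ 0.25492113 -0.0774099  -0.96385835]] [0.12551492 0.6660994  0.37169316]
```

View pics/side0.png

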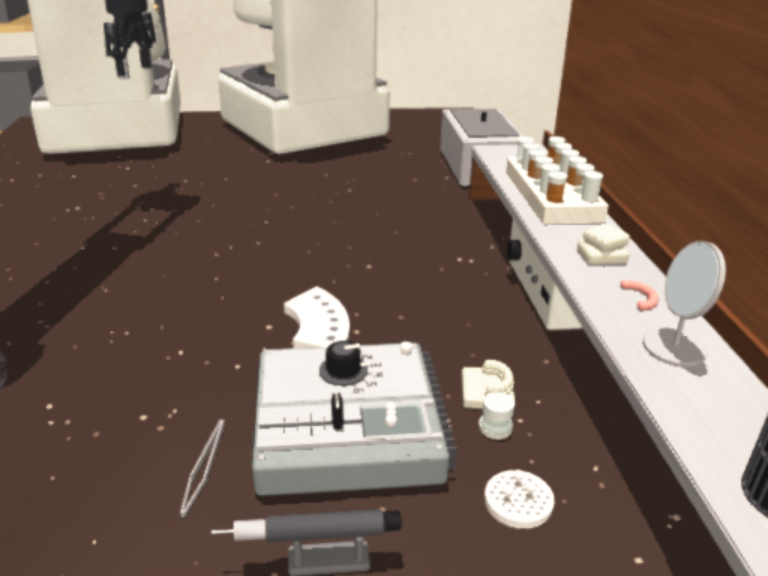

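The side view shows the tab at (338,410) in its slot with the marks to the left, the sleeve at (343,358) and the tweezers on the near side. I'm moving the wrist camera over the box.

{"op": "jog_arm", "data": {
  "motion": [
    {"dx": 1.6, "dy": -3.1, "dz": 0.2},
    {"dx": 1.6, "dy": -3.1, "dz": 0.2},
    {"dx": 1.6, "dy": -3.1, "dz": 0.2},
    {"dx": 1.6, "dy": -3.1, "dz": 0.2},
    {"dx": 1.6, "dy": -3.1, "dz": 0.2},
    {"dx": 1.6, "dy": -3.1, "dz": 0.2},
    {"dx": 1.6, "dy": -3.1, "dz": 0.2},
    {"dx": 1.6, "dy": -3.1, "dz": 0.2},
    {"dx": 1.6, "dy": -3.1, "dz": 0.2},
    {"dx": 1.6, "dy": -3.1, "dz": 0.2},
    {"dx": 1.6, "dy": -3.1},
    {"dx": 1.6, "dy": -3.1}
  ]
}}

```text
validation failed for argument at $.mo...
```

{"op": "jog_arm", "data": {
  "motion": [
    {"dx": 1.6, "dy": -3.1},
    {"dx": 1.6, "dy": -3.1},
    {"dx": 1.6, "dy": -3.1},
    {"dx": 1.6, "dy": -3.1},
    {"dx": 1.6, "dy": -3.1},
    {"dx": 1.6, "dy": -3.1},
    {"dx": 1.6, "dy": -3.1},
    {"dx": 1.6, "dy": -3.1},
    {"dx": 1.6, "dy": -3.1},
    {"dx": 1.6, "dy": -3.1},
    {"dx": 1.6, "dy": -3.1},
    {"dx": 1.6, "dy": -3.1}
  ]
}}

```text
validation failed for argument at $.mo...
```

{"op": "jog_arm", "data": {
  "motion": [
    {},
    {},
    {}
  ]
}}

```text
validation failed for argument at $.mo...
```

```bash
cat > w.py <<'E'
from h import *
import pickle,sys
n=sys.argv[1]
i=viewer.camera_info("wrist");p,D=viewer.read_camera("wrist")
pickle.dump((i,p,D),open(f"w{n}.pkl","wb"));cv2.imwrite(f"pics/w{n}.png",cv2.resize(p[...,::-1],None,fx=1.5,fy=1.5,interpolation=cv2.INTER_CUBIC))
s=bot.read_state();print(s["time"],s["tool_pos"],s["tcp_rot"],s["q"],s["wrist_force"])
E
python3 w.py 1
```

```text
0.2 [0.18953377 0.64737233 0.23041981] [-4.45847627e-01 -3.10956320e+00  2.20700577e-03] [ 1.24907325e+00  2.64480972e-01  1.60486596e+00 -2.68831235e-05
  1.27366909e+00 -3.68973270e-02] [ 0.81632491  0.26490576 -0.12258683]
```

View pics/w1.png

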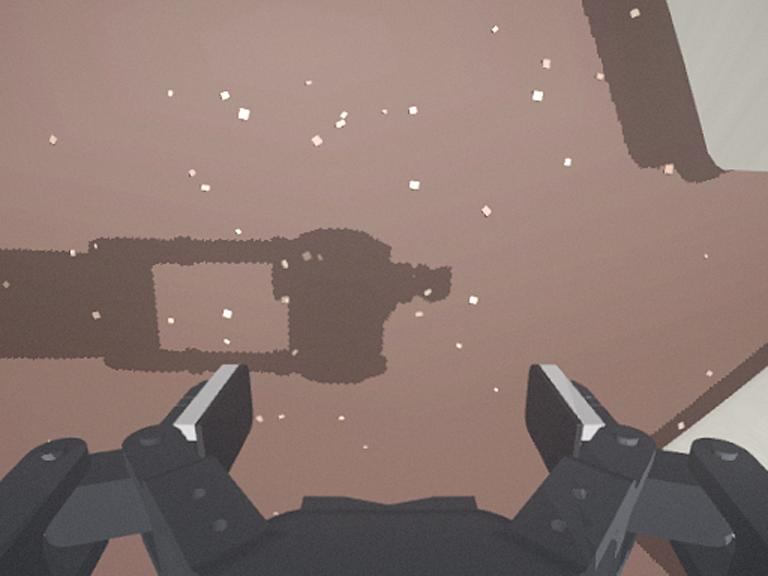

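The picture is unchanged because the moves were refused. I'm retrying with complete rows.

{"op": "jog_arm", "data": {
  "motion": [
    {"dx": 1.6, "dy": -3.1, "dz": 0.2, "turn": 0},
    {"dx": 1.6, "dy": -3.1, "dz": 0.2, "turn": 0},
    {"dx": 1.6, "dy": -3.1, "dz": 0.2, "turn": 0},
    {"dx": 1.6, "dy": -3.1, "dz": 0.2, "turn": 0},
    {"dx": 1.6, "dy": -3.1, "dz": 0.2, "turn": 0},
    {"dx": 1.6, "dy": -3.1, "dz": 0.2, "turn": 0},
    {"dx": 1.6, "dy": -3.1, "dz": 0.2, "turn": 0},
    {"dx": 1.6, "dy": -3.1, "dz": 0.2, "turn": 0},
    {"dx": 1.6, "dy": -3.1, "dz": 0.2, "turn": 0},
    {"dx": 1.6, "dy": -3.1, "dz": 0.2, "turn": 0},
    {"dx": 1.6, "dy": -3.1, "dz": 0, "turn": 0},
    {"dx": 1.6, "dy": -3.1, "dz": 0, "turn": 0}
  ]
}}

```text
time: 1.2
tool_pos: [0.382, 0.2743, 0.2515]
tcp_rot: [0.445, 3.109, 0.001]
wrist_force: [0.4, 0.3, -0.1]
width: 1.002
```

{"op": "jog_arm", "data": {
  "motion": [
    {"dx": 1.6, "dy": -3.1, "dz": 0, "turn": 0},
    {"dx": 1.6, "dy": -3.1, "dz": 0, "turn": 0},
    {"dx": 1.6, "dy": -3.1, "dz": 0, "turn": 0},
    {"dx": 1.6, "dy": -3.1, "dz": 0, "turn": 0},
    {"dx": 1.6, "dy": -3.1, "dz": 0, "turn": 0},
    {"dx": 1.6, "dy": -3.1, "dz": 0, "turn": 0},
    {"dx": 1.6, "dy": -3.1, "dz": 0, "turn": 0},
    {"dx": 1.6, "dy": -3.1, "dz": 0, "turn": 0},
    {"dx": 1.6, "dy": -3.1, "dz": 0, "turn": 0},
    {"dx": 1.6, "dy": -3.1, "dz": 0, "turn": 0},
    {"dx": 1.6, "dy": -3.1, "dz": 0, "turn": 0},
    {"dx": 1.6, "dy": -3.1, "dz": 0, "turn": 0}
  ]
}}

```text
time: 2.2
tool_pos: [0.574, -0.0979, 0.2511]
tcp_rot: [-0.446, -3.11, -0.0]
wrist_force: [-0.0, 0.5, 0.4]
width: 1.001
```

{"op": "jog_arm", "data": {
  "motion": [
    {"dx": 0, "dy": 0, "dz": 0, "turn": 0},
    {"dx": 0, "dy": 0, "dz": 0, "turn": 0}
  ]
}}

```text
time: 2.37
tool_pos: [0.5739, -0.0978, 0.2507]
tcp_rot: [-0.45, -3.108, -0.0]
wrist_force: [0.1, 0.4, -0.6]
width: 1.001
```

```bash
python3 w.py 1
```

```text
2.4167 [ 0.57334993 -0.09658767  0.25068187] [-4.48195882e-01 -3.10799685e+00 -8.91703540e-04] [-2.10015056e-01  7.71105377e-02  1.78488386e+00  4.90644441e-04
  1.28107838e+00 -1.49451195e+00] [-0.52581832  0.21453696 -0.77166878]
```

View pics/w1.png

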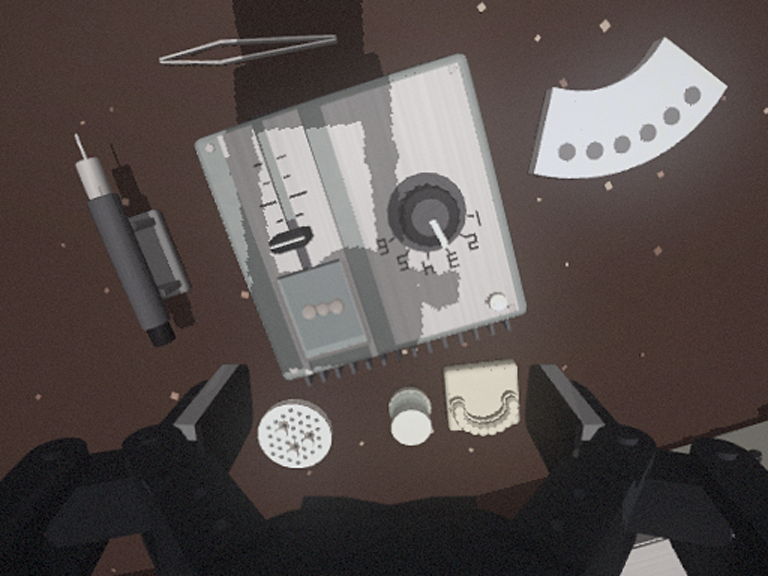

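The wrist view shows the sleeve top at (428,205), its index line ending at (450,248) by figure 3, the tab top at (290,238) and the bridge at (322,308). The box corners are at (462,55), (522,312), (283,378) and (197,140). Now I'll measure in 3D.

```bash
cat > m.py <<'E'
from h import *
import pickle,sys
i,p,D=pickle.load(open(sys.argv[1],"rb"));X=cloud(i,D);Z=X[...,2]
i2,p2,D2=pickle.load(open("d0.pkl","rb"))["scene"];X2=cloud(i2,D2)
g=p.max(2)
def blobs(X,lo,hi,lab):
    m=((X[...,2]>lo)&(X[...,2]<hi)&(np.abs(X[...,0]-.55)<.11)&(np.abs(X[...,1]+.11)<.11)).astype(np.uint8)
    n,l,s,c=cv2.connectedComponentsWithStats(m)
    for k in range(1,n):
        if s[k,4]>25:
            P=X[l==k];r=cv2.minAreaRect(P[:,:2].astype(np.float32))
            print(lab,"px",c[k].round(1),s[k,4],"med",np.median(P,0).round(4),"rect",np.round(r[0],4),np.round(r[1],4),round(r[2],1),"circ",np.round(cv2.minEnclosingCircle(P[:,:2].astype(np.float32))[1],4),"z95",np.percentile(P[:,2],95).round(4))
blobs(X,.077,.1,"wrist");blobs(X2,.077,.1,"scene")
m=((Z>.040)&(Z<.11)&(np.abs(X[...,0]-.55)<.14)&(np.abs(X[...,1]+.11)<.14)).astype(np.uint8)
n,l,s,c=cv2.connectedComponentsWithStats(m);k=1+s[1:,4].argmax()
print("box",cv2.minAreaRect(X[l==k][:,:2].astype(np.float32)))
E
python3 m.py w1.pkl
python3 - <<'E'
from h import *
import pickle
i=pickle.load(open("w1.pkl","rb"))[0]
c=np.array([(462,55),(522,312),(283,378),(197,140)])/1.5
P=plane(i,c,.049);print(P.round(4),P.mean(0))
e=[P[1]-P[0],P[2]-P[3]];print([np.degrees(np.arctan2(v[1],v[0])) for v in e])
e=[P[0]-P[3],P[1]-P[2]];print([np.degrees(np.arctan2(v[1],v[0]))-90 for v in e])
a=plane(i,np.array([(290,238)])/1.5,.086);b=plane(i,np.array([(428,205)])/1.5,.082);print(a,b)
x=plane(i,np.array([(450,248)])/1.5,.054);v=(x-b)[0];print(x,np.degrees(np.arctan2(v[1],v[0])))
E
```

```text
wrist px [285.8 144.1] 1254 med [ 0.5491 -0.0627  0.0813] rect [ 0.5495 -0.0629] [0.0397 0.0401] 40.0 circ 0.0208 z95 0.0828
wrist px [192.4 160.8] 314 med [ 0.538  -0.1573  0.0847] rect [ 0.5385 -0.1579] [0.0126 0.0262] 0.5 circ 0.0136 z95 0.0861
scene px [199.8 176.9] 154 med [ 0.5524 -0.0633  0.0806] rect [ 0.5496 -0.0641] [0.0391 0.038 ] 50.4 circ 0.0214 z95 0.0824
scene px [158.1 179.6] 55 med [ 0.5417 -0.1587  0.0833] rect [ 0.5384 -0.1592] [0.0133 0.0244] 3.1 circ 0.0127 z95 0.0864
box ((0.554236888885498, -0.10827300697565079), (0.21268412470817566, 0.2066662758588791), 0.21746224164962769)
[[ 0.4531 -0.0098  0.049 ]
 [ 0.6451 -0.0106  0.049 ]
 [ 0.6453 -0.2085  0.049 ]
 [ 0.4529 -0.2054  0.049 ]] [ 0.54910365 -0.10858747  0.049     ]
[np.float64(-0.23075089170423083), np.float64(-0.9192557701220869)]
[np.float64(-0.04210079577727299), np.float64(0.04796232047982585)]
[[ 0.53619942 -0.15515006  0.086     ]] [[ 0.54179833 -0.06136367  0.082     ]]
[[ 0.57945445 -0.05246749  0.054     ]] 13.29230259528098
```

The box yaw is about 0. The sleeve axis is at (0.5495, −0.063) and the tab at (0.5385, −0.158). The index sits at 3, so one step (0.48 rad) clockwise is needed. Descending on the sleeve.

{"op": "jog_arm", "data": {
  "motion": [
    {"dx": -0.4, "dy": 0.55, "dz": -1.85, "turn": 0},
    {"dx": -0.4, "dy": 0.55, "dz": -1.85, "turn": 0},
    {"dx": -0.4, "dy": 0.55, "dz": -1.85, "turn": 0},
    {"dx": -0.4, "dy": 0.55, "dz": -1.85, "turn": 0},
    {"dx": -0.4, "dy": 0.55, "dz": -1.85, "turn": 0},
    {"dx": -0.45, "dy": 0.55, "dz": -1.85, "turn": 0},
    {"dx": 0, "dy": 0, "dz": -2.05, "turn": 0},
    {"dx": 0, "dy": 0, "dz": -2.05, "turn": 0},
    {"dx": 0, "dy": 0, "dz": -2.05, "turn": 0},
    {"dx": 0, "dy": 0, "dz": -2.05, "turn": 0},
    {"dx": 0, "dy": 0, "dz": 0, "turn": 0},
    {"dx": 0, "dy": 0, "dz": 0, "turn": 0}
  ]
}}

```text
time: 3.42
tool_pos: [0.5473, -0.0618, 0.0574]
tcp_rot: [-0.443, -3.107, -0.0]
wrist_force: [-0.8, 0.7, -0.0]
width: 0.997
```

{"op": "jog_arm", "data": {
  "motion": [
    {"dx": 0, "dy": 0, "dz": 0, "turn": 0},
    {"dx": 0, "dy": 0, "dz": 0, "turn": 0},
    {"dx": 0, "dy": 0, "dz": 0, "turn": 0},
    {"dx": 0, "dy": 0, "dz": 0, "turn": 0},
    {"dx": 0, "dy": 0, "dz": 0, "turn": 0},
    {"dx": 0, "dy": 0, "dz": 0, "turn": 0},
    {"dx": 0, "dy": 0, "dz": 0, "turn": 0},
    {"dx": 0, "dy": 0, "dz": 0, "turn": 0},
    {"dx": 0, "dy": 0, "dz": 0, "turn": 0}
  ],
  "fingers": 3,
  "grip_force": 30
}}

```text
time: 4.17
tool_pos: [0.5507, -0.0624, 0.0602]
tcp_rot: [0.446, 3.107, 0.003]
wrist_force: [0.6, 4.8, 6.9]
width: 0.473
```

Gripped at about 40 mm. Turning clockwise.

{"op": "jog_arm", "data": {
  "motion": [
    {"dx": 0, "dy": 0, "dz": 0, "turn": -0.08},
    {"dx": 0, "dy": 0, "dz": 0, "turn": -0.08},
    {"dx": 0, "dy": 0, "dz": 0, "turn": -0.08},
    {"dx": 0, "dy": 0, "dz": 0, "turn": -0.08},
    {"dx": 0, "dy": 0, "dz": 0, "turn": -0.08},
    {"dx": 0, "dy": 0, "dz": 0, "turn": -0.08},
    {"dx": 0, "dy": 0, "dz": 0, "turn": -0.02},
    {"dx": 0, "dy": 0, "dz": 0, "turn": 0},
    {"dx": 0, "dy": 0, "dz": 0, "turn": 0}
  ]
}}

```text
time: 4.92
tool_pos: [0.5502, -0.0631, 0.0602]
tcp_rot: [1.201, 2.901, 0.002]
wrist_force: [-1.2, 3.6, 7.0]
width: 0.469
```

```bash
python3 -c "
from h import *
s=bot.read_state();print(s);r=s['tcp_rot'];print(np.degrees(2*np.arctan2(r[1],r[0]))-90)"
```

```text
{'time': 4.9167, 'q': array([-1.59418042e-01,  2.04120607e-01,  2.02002638e+00,  6.54716849e-04,
        9.15303626e-01, -9.45602521e-01]), 'joint_vel': array([-0.00043367, -0.00053551, -0.0013041 ,  0.00170004, -0.00060846,
       -0.00348233]), 'joint_torque': array([ -1.34110473, -38.41036677, -28.71091068,  -0.52466137,
        -0.74052215,   0.05933136]), 'tool_pos': array([ 0.55023714, -0.06306588,  0.06019496]), 'tcp_rot': array([1.20092115e+00, 2.90087089e+00, 1.56948062e-03]), 'wrist_force': array([-1.24349867,  3.5611721 ,  7.00755709]), 'torque': array([0.34521305, 0.36639346, 0.04890508]), 'width': 0.4686725881007769}
45.02221866594306
```

{"op": "jog_arm", "data": {
  "motion": [
    {"dx": 0, "dy": 0, "dz": 0, "turn": 0},
    {"dx": 0, "dy": 0, "dz": 0, "turn": 0},
    {"dx": 0, "dy": 0, "dz": 0, "turn": 0},
    {"dx": 0, "dy": 0, "dz": 0, "turn": 0},
    {"dx": 0, "dy": 0, "dz": 0, "turn": 0},
    {"dx": 0, "dy": 0, "dz": 2, "turn": 0},
    {"dx": 0, "dy": 0, "dz": 2.5, "turn": 0},
    {"dx": 0, "dy": 0, "dz": 2.5, "turn": 0},
    {"dx": 0, "dy": 0, "dz": 2.5, "turn": 0},
    {"dx": 0, "dy": 0, "dz": 2.5, "turn": 0},
    {"dx": 0, "dy": 0, "dz": 0, "turn": 0},
    {"dx": 0, "dy": 0, "dz": 0, "turn": 0}
  ],
  "fingers": 8.5
}}

```text
time: 5.92
tool_pos: [0.5506, -0.0635, 0.1804]
tcp_rot: [1.2, 2.899, 0.001]
wrist_force: [-0.4, -0.3, -0.9]
width: 0.998
```

{"op": "jog_arm", "data": {
  "motion": [
    {"dx": 0.2, "dy": -1.2, "dz": 1, "turn": -0.11},
    {"dx": 0.2, "dy": -1.2, "dz": 1, "turn": -0.11},
    {"dx": 0.2, "dy": -1.2, "dz": 1, "turn": -0.11},
    {"dx": 0.2, "dy": -1.2, "dz": 1, "turn": -0.11},
    {"dx": 0.2, "dy": -1.2, "dz": 1, "turn": -0.11},
    {"dx": 0, "dy": -1.2, "dz": 0, "turn": -0.12},
    {"dx": 0, "dy": -1.2, "dz": 0, "turn": -0.12},
    {"dx": 0, "dy": -1, "dz": 0, "turn": 0},
    {"dx": 0, "dy": 0, "dz": 0, "turn": 0},
    {"dx": 0, "dy": 0, "dz": 0, "turn": 0}
  ]
}}

```text
time: 6.75
tool_pos: [0.5584, -0.1572, 0.2268]
tcp_rot: [-2.222, -2.217, 0.001]
wrist_force: [-0.7, -0.5, 0.2]
width: 0.997
```

```bash
python3 w.py 2;python3 m.py w2.pkl
```

```text
6.8 [ 0.55855686 -0.15683899  0.22709899] [-2.22239692e+00 -2.21755598e+00  9.00132818e-04] [-3.16931686e-01  8.97669898e-02  1.81503571e+00  4.49779522e-04
  1.23889529e+00 -3.14898063e-01] [ 0.95071256  0.35610466 -0.32351282]
wrist px [248.6  77.5] 1631 med [ 0.55   -0.0625  0.0812] rect [ 0.5493 -0.0625] [0.0399 0.0402] 39.0 circ 0.0211 z95 0.0828
wrist px [237.1 183.7] 343 med [ 0.5382 -0.1578  0.0847] rect [ 0.5382 -0.1581] [0.025  0.0124] 89.0 circ 0.013 z95 0.0863
scene px [199.8 176.9] 154 med [ 0.5524 -0.0633  0.0806] rect [ 0.5496 -0.0641] [0.0391 0.038 ] 50.4 circ 0.0214 z95 0.0824
scene px [158.1 179.6] 55 med [ 0.5417 -0.1587  0.0833] rect [ 0.5384 -0.1592] [0.0133 0.0244] 3.1 circ 0.0127 z95 0.0864
box ((0.5545293092727661, -0.1085205227136612), (0.21192757785320282, 0.20717525482177734), 0.6834566593170166)
```

View pics/w2.png

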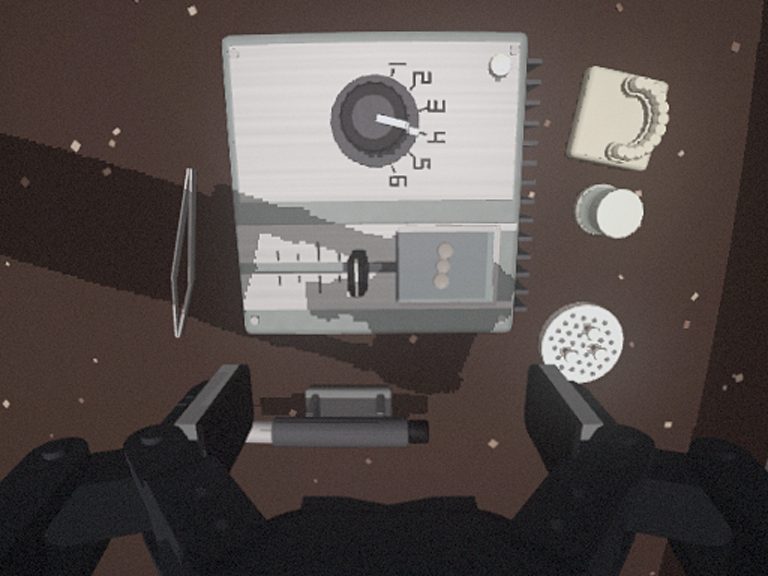

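The index line now points at 4 (line end at (418,130)). The tab at (357,272) is still at the shut mark, and the bridge at (443,265) is unmoved. The jaws now lie along the shutter's travel, so I'm descending with a 40 mm opening.

{"op": "jog_arm", "data": {
  "motion": [
    {"dx": -0.4, "dy": 0, "dz": -1.4, "turn": 0},
    {"dx": -0.4, "dy": 0, "dz": -1.4, "turn": 0},
    {"dx": -0.4, "dy": 0, "dz": -1.4, "turn": 0},
    {"dx": -0.4, "dy": 0, "dz": -1.4, "turn": 0},
    {"dx": -0.45, "dy": -0.1, "dz": -1.4, "turn": 0},
    {"dx": 0, "dy": 0, "dz": -1.4, "turn": 0},
    {"dx": 0, "dy": 0, "dz": -1.6, "turn": 0},
    {"dx": 0, "dy": 0, "dz": -1.6, "turn": 0},
    {"dx": 0, "dy": 0, "dz": -1.6, "turn": 0},
    {"dx": 0, "dy": 0, "dz": -1.6, "turn": 0},
    {"dx": 0, "dy": 0, "dz": -1.6, "turn": 0},
    {"dx": 0, "dy": 0, "dz": 0, "turn": 0}
  ],
  "fingers": 4
}}

```text
time: 7.8
tool_pos: [0.5356, -0.1563, 0.0605]
tcp_rot: [-2.219, -2.215, 0.005]
wrist_force: [-0.3, -0.7, -0.8]
width: 0.47
```

{"op": "jog_arm", "data": {
  "motion": [
    {"dx": 0, "dy": 0, "dz": 0, "turn": 0},
    {"dx": 0, "dy": 0, "dz": 0, "turn": 0},
    {"dx": 0, "dy": 0, "dz": 0, "turn": 0},
    {"dx": 0, "dy": 0, "dz": 0, "turn": 0},
    {"dx": 0, "dy": 0, "dz": 0, "turn": 0},
    {"dx": 0, "dy": 0, "dz": 0, "turn": 0},
    {"dx": 0, "dy": 0, "dz": 0, "turn": 0},
    {"dx": 0, "dy": 0, "dz": 0, "turn": 0}
  ],
  "fingers": 0.3,
  "grip_force": 50
}}

```text
time: 8.47
tool_pos: [0.5378, -0.158, 0.0654]
tcp_rot: [-2.224, -2.217, 0.002]
wrist_force: [-5.0, 0.9, 3.5]
width: 0.105
```

The tab is gripped (about 9–10 mm). Drawing it 28 mm towards the operator.

{"op": "jog_arm", "data": {
  "motion": [
    {"dx": -0.35, "dy": 0, "dz": 0, "turn": 0},
    {"dx": -0.35, "dy": 0, "dz": 0, "turn": 0},
    {"dx": -0.35, "dy": 0, "dz": 0, "turn": 0},
    {"dx": -0.35, "dy": 0, "dz": 0, "turn": 0},
    {"dx": -0.35, "dy": 0, "dz": 0, "turn": 0},
    {"dx": -0.35, "dy": 0, "dz": 0, "turn": 0},
    {"dx": -0.35, "dy": 0, "dz": 0, "turn": 0},
    {"dx": -0.35, "dy": 0, "dz": 0, "turn": 0},
    {"dx": 0, "dy": 0, "dz": 0, "turn": 0},
    {"dx": 0, "dy": 0, "dz": 0, "turn": 0},
    {"dx": 0, "dy": 0, "dz": 0, "turn": 0}
  ]
}}

```text
time: 9.38
tool_pos: [0.5136, -0.1582, 0.0654]
tcp_rot: [2.222, 2.213, 0.007]
wrist_force: [7.4, 2.5, -6.3]
width: 0.105
```

```bash
python3 w.py 3; python3 - <<'E'
from h import *
p,D=viewer.read_camera("side");cv2.imwrite("pics/s3.png",cv2.resize(p[190:340,140:330,::-1],None,fx=4,fy=4,interpolation=cv2.INTER_CUBIC))
import pickle;pickle.dump((viewer.camera_info("side"),p,D),open("s3.pkl","wb"))
E
```

```text
9.4333 [ 0.51369186 -0.15821707  0.06543056] [2.22211228 2.21309978 0.00696172] [-0.34622531  0.16589912  2.05462446  0.00215149  0.91428248 -0.34346865] [ 7.35291099  3.61337061 -5.5312401 ]
```

View pics/s3.png

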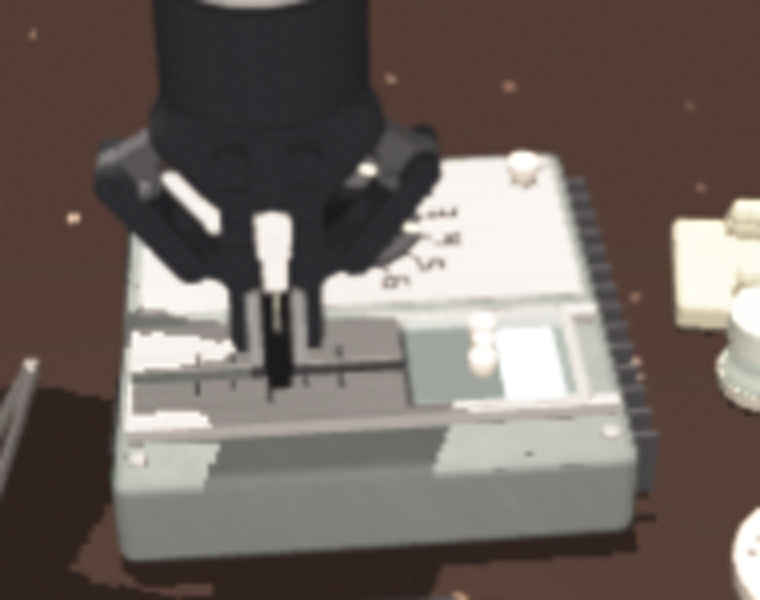

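View pics/w3.png

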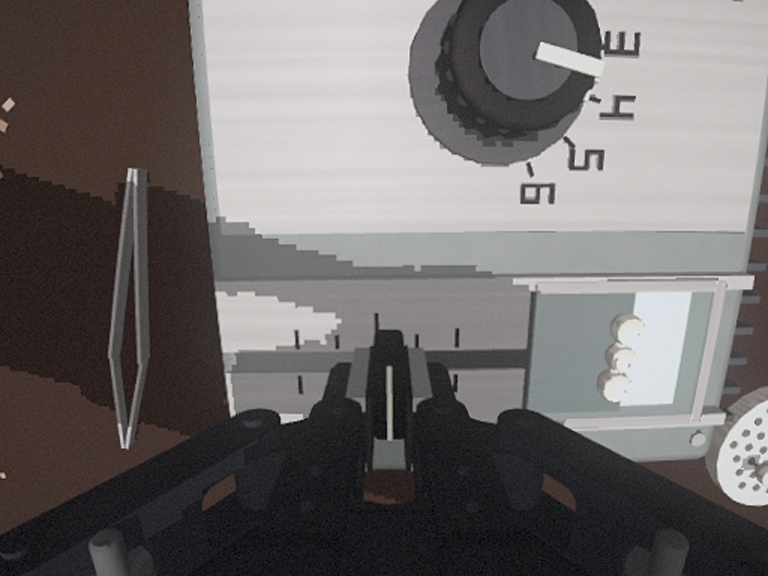

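In both pictures the leaf edge is part-way across the window (wrist u≈632). The half mark is at u≈376, the tab is centred near u≈389, and the bridge is in place. Converting these to millimetres.

```bash
python3 - <<'E'
from h import *
import pickle
i,p,D=pickle.load(open("w3.pkl","rb"));X=cloud(i,D)
g=cv2.cvtColor(p,cv2.COLOR_RGB2GRAY).astype(int)
for v in(198,205,260,266):
    r=g[v,350:480];k=350+np.abs(np.diff(r)).argsort()[-4:];print(v,sorted(k),[plane(i,[(x+.5,v)],.055)[0,0].round(4) for x in sorted(k)])
for n,(u,v),z in(("shutm",(457,337),.056),("q",(417,340),.056),("half",(376,322),.056),("full",(297,338),.056),("winL",(530,340),.056),("winR",(690,340),.056)):
    print(n,plane(i,[(u/1.5,v/1.5)],z)[0].round(4))
c=X[225:285,200:300];q=c[(np.abs(c[...,2]-.085)<.004)&(np.abs(c[...,1]+.158)<.02)];print("tabtop",len(q),q.min(0) if len(q) else 0,q.max(0) if len(q) else 0)
print("tab px back edge plane .086",plane(i,[(376/1.5,332/1.5),(403/1.5,335/1.5)],.086).round(4))
# sleeve index now, bridge
a=plane(i,[(603/1.5,70/1.5)],.054)[0];print("idx",a)
i,p,D=pickle.load(open("s3.pkl","rb"));
f=lambda u,v:(140+u/4,190+v/4)
print("side half mark, tab bottom edges, leaf edge:",plane(i,[f(270,396),f(267,386),f(291,386),f(503,395)],.056).round(4))
E
```

```text
198 [np.int64(353), np.int64(422), np.int64(423), np.int64(460)] [np.float64(0.5632), np.float64(0.6001), np.float64(0.6007), np.float64(0.6215)]
205 [np.int64(352), np.int64(421), np.int64(422), np.int64(459)] [np.float64(0.563), np.float64(0.6001), np.float64(0.6007), np.float64(0.6216)]
260 [np.int64(351), np.int64(401), np.int64(402), np.int64(449)] [np.float64(0.565), np.float64(0.5933), np.float64(0.5939), np.float64(0.6217)]
266 [np.int64(351), np.int64(404), np.int64(448), np.int64(462)] [np.float64(0.5654), np.float64(0.5956), np.float64(0.6218), np.float64(0.6304)]
shutm [ 0.5383 -0.149   0.056 ]
q [ 0.5244 -0.15    0.056 ]
half [ 0.5102 -0.1433  0.056 ]
full [ 0.4827 -0.1491  0.056 ]
winL [ 0.5641 -0.1504  0.056 ]
winR [ 0.6234 -0.1513  0.056 ]
tabtop 1398 [ 0.4964286  -0.16672745  0.08102245] [ 0.5320738  -0.14485401  0.08899874]
tab px back edge plane .086 [[ 0.5109 -0.1358  0.086 ]
 [ 0.5184 -0.1368  0.086 ]]
idx [ 0.58175421 -0.06174635  0.054     ]
side half mark, tab bottom edges, leaf edge: [[ 0.5113 -0.1751  0.056 ]
 [ 0.5103 -0.1693  0.056 ]
 [ 0.5196 -0.17    0.056 ]
 [ 0.6012 -0.1815  0.056 ]]
```

The tab is about 3–4 mm short of the half mark (arm compliance), so I'm adding 3.5 mm.

{"op": "jog_arm", "data": {
  "motion": [
    {"dx": -0.2, "dy": 0, "dz": 0, "turn": 0},
    {"dx": -0.15, "dy": 0, "dz": 0, "turn": 0},
    {"dx": 0, "dy": 0, "dz": 0, "turn": 0},
    {"dx": 0, "dy": 0, "dz": 0, "turn": 0},
    {"dx": 0, "dy": 0, "dz": 0, "turn": 0},
    {"dx": 0, "dy": 0, "dz": 0, "turn": 0},
    {"dx": 0, "dy": 0, "dz": 0, "turn": 0},
    {"dx": 0, "dy": 0, "dz": 0, "turn": 0},
    {"dx": 0, "dy": 0, "dz": 0, "turn": 0},
    {"dx": 0, "dy": 0, "dz": 0, "turn": 0}
  ]
}}

```text
time: 10.32
tool_pos: [0.5104, -0.1582, 0.0654]
tcp_rot: [2.222, 2.213, 0.007]
wrist_force: [9.0, 2.9, -6.3]
width: 0.103
```

```bash
python3 w.py 4; python3 - <<'E'
from h import *
import pickle
i,p,D=pickle.load(open("w4.pkl","rb"))
g=cv2.cvtColor(p,cv2.COLOR_RGB2GRAY).astype(int)
for v in(198,205,266):
    r=g[v,400:470];k=sorted(400+np.abs(np.diff(r)).argsort()[-4:]);print(v,k,[plane(i,[(x+.5,v)],.055)[0,0].round(4) for x in k])
E
```

```text
10.3667 [ 0.51042141 -0.15819845  0.06542254] [2.22194167 2.21291919 0.00736226] [-0.34836339  0.16019594  2.06140122  0.00233183  0.91288008 -0.34571379] [ 7.71087939  2.35486891 -6.28547837]
198 [np.int64(422), np.int64(423), np.int64(465), np.int64(466)] [np.float64(0.5969), np.float64(0.5975), np.float64(0.6212), np.float64(0.6217)]
205 [np.int64(421), np.int64(422), np.int64(423), np.int64(464)] [np.float64(0.5969), np.float64(0.5975), np.float64(0.598), np.float64(0.6213)]
266 [np.int64(410), np.int64(452), np.int64(453), np.int64(467)] [np.float64(0.5959), np.float64(0.621), np.float64(0.6217), np.float64(0.6303)]
```

View pics/w4.png

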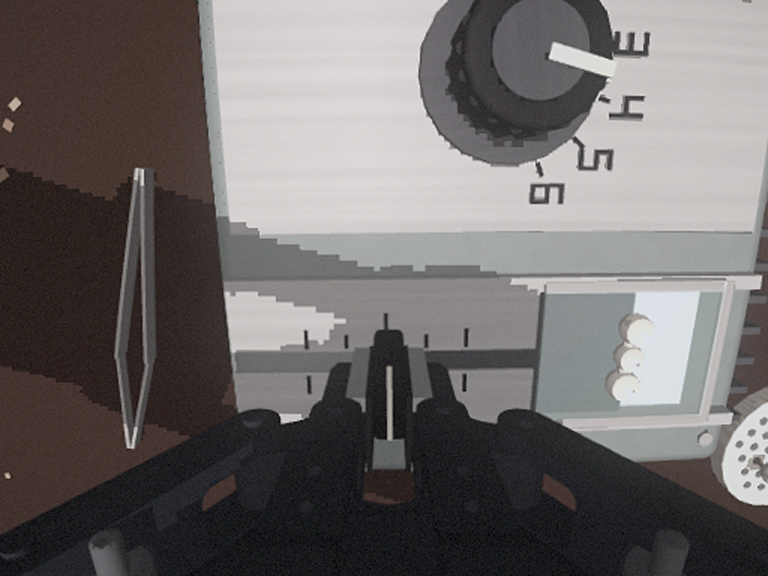

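The tab at u≈388 lines up with the long half mark at u≈386. The leaf edge is at x≈0.597 against a window middle of ≈0.598, and the sleeve line is unchanged. Handing in.

```bash
python3 -c "
from h import *
print(bot.finish_job());s=bot.read_state();print(s['time'],s['tool_pos'],s['wrist_force'],s['width'])"
```

```text
the job is handed in; nothing more can be done
None
the job is handed in; nothing more can be done
```

The job is handed in at about 10.4 s of the 42 s allowed, with the sleeve at 4 and the gripper holding the shutter half open; the hand-in itself gave no verdict.

- **Sleeve:** It started at 3. I turned it one click clockwise with the shutter shut and let go. A wrist picture after release showed the index line at 4 and the tab still at the shut mark. In the last view the line's outer end was hidden by the drum, but its direction on the drum's top still agreed with 4.
- **Shutter:** My first 28 mm pull fell about 3–4 mm short because the arm gives under load. I added 3.5 mm. The tab then lined up with the long half mark, and the leaf edge measured x ≈ 0.597 m against about 0.598 m for the middle of the window. The wrist force along the travel was about 8–9 N, close to the 8.6 N expected at half travel.
- **Bridge and bench:** The bridge and the other things in view looked unmoved in the pictures. I did not measure the bridge's shift in millimetres, nor look again at every bystander at the end.

My first set of move calls was refused because the rows were incomplete, and nothing moved. I viewed 9 pictures, one over the planned 8.

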